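# Load the second empty reel on the carrier and hold it up level

## Task

The two-post reel carrier is going to the winder and has to be loaded evenly. Find the loose reel that is the twin of the one already on the carrier (same flange diameter and same height), lower it over the free post until it sits fully down, and let go of it. Then take the carrier by the bar handle in its middle, lift it straight up to roughly 10 cm above the bench and finish while still holding it there, steady and level, with both reels on; leave everything else on the bench where it is.

Things in the scene. Friction and masses are not known exactly. Their poses are not given: they have to be found in the camera images.
- carrier: Loose carrier, any yaw: aluminium plate 90 (x) by 310 mm (y) on rubber feet, top at 14 mm. At y = +-110 mm a steel pedestal, 44 mm across, top at 30 mm, bears a 20 mm thick post up to 76 mm, tapered over the last 12 mm. Two 10 mm square uprights at y = +-26 mm carry the bar handle. Origin: centre of the underside (feet), z up; heights from there. About 400 g empty.
- seat_free (a point): Centre of the pedestal top of the free post (carrier x 0, y -110, z 30 mm); a reel sits fully down when the centre of its underside is at this point.
- seat_full (a point): Centre of the pedestal top of the post that already carries a reel (carrier x 0, y +110, z 30 mm).
- handle (a point): Centre of the carrier's black bar handle: flat-sided bar 16 mm wide (carrier x), 76 mm long (carrier y), 18 mm high; top 126 mm, middle 117 mm, underside 108 mm above the carrier's underside. The point's axes are the carrier's.
- spool_on: The reel already sitting on the carrier's full post. Empty reel, axis upright: two black spoked flanges 104 mm across, 4 mm thick; top of the upper one 45 mm above the underside; grey round collar 36 mm across rises 40 mm more (its top at 85 mm); 26 mm bore right through. Origin: centre of the underside, z up the axis. About 120 g.
- spool_twin: The loose twin of the reel on the carrier, standing on the bench. Empty reel, axis upright: two black spoked flanges 104 mm across, 4 mm thick; top of the upper one 45 mm above the underside; grey round collar 36 mm across rises 40 mm more (its top at 85 mm); 26 mm bore right through. Origin: centre of the underside, z up the axis. About 120 g.
- spool_slim: Wrong loose reel, flatter: Empty reel, axis upright: two black spoked flanges 104 mm across, 4 mm thick; top of the upper one 22 mm above the underside; grey round collar 36 mm across rises 40 mm more (its top at 62 mm); 26 mm bore right through. Origin: centre of the underside, z up the axis. About 100 g.
- spool_small: Wrong loose reel, narrower: Empty reel, axis upright: two black spoked flanges 76 mm across, 4 mm thick; top of the upper one 45 mm above the underside; grey round collar 36 mm across rises 40 mm more (its top at 85 mm); 26 mm bore right through. Origin: centre of the underside, z up the axis. About 90 g.
- jar: Bystander: clear jar with a white cap, 52 mm across, 70 mm high. Origin at the centre of its underside.
- screwdriver: Bystander: screwdriver with a black handle, lying on the bench.
- scraper: Bystander: flat scraper with a wooden handle, lying on the bench.
- motor: Bystander: small square motor, 42 mm square and 54 mm high with its shaft. Origin at the centre of its underside.
- bracket: Bystander: orange printed angle bracket, 60 by 35 mm, 50 mm high. Origin at the centre of its underside.
- wrench: Bystander: steel wrench lying on the bench.

How it is judged:
On the way:
1. the twin reel sits fully down on the free post and has been let go, the carrier still standing on the bench (distance between spool_twin and seat_free below 0.008 m and distance between spool_on and seat_full below 0.008 m and contact force between the fingers and spool_twin below 0.1 N and height (world z) of carrier below 0.008 m and angle between carrier's own z axis and vertical below 0.05 rad and linear speed of spool_twin below 0.03 m/s), for 0.2 s.
At the end, for the whole second after the job is handed in: The fingers hold the carrier by its bar, feet 50 to 180 mm above the bench, touching no other reel or bystander, tilted under 0.09 rad, slower than 0.03 m/s and 0.15 rad/s; both reels sit fully down on their posts (within 8 mm of their seats), not touched by the arm (height (world z) of carrier between 0.05 and 0.18 m and angle between carrier's own z axis and vertical below 0.09 rad and linear speed of carrier below 0.03 m/s and angular speed of carrier below 0.15 rad/s and contact force between the fingers and carrier above 3 N and contact force between carrier and spool_slim below 0.1 N and contact force between carrier and spool_small below 0.1 N and contact force between carrier and jar below 0.1 N and contact force between carrier and screwdriver below 0.1 N and contact force between carrier and scraper below 0.1 N and contact force between carrier and motor below 0.1 N and contact force between carrier and bracket below 0.1 N and contact force between carrier and wrench below 0.1 N and distance between the grasp point and handle below 0.045 m and contact force between the arm and spool_twin below 0.1 N and contact force between the arm and spool_on below 0.1 N and distance between spool_twin and seat_free below 0.008 m and distance between spool_on and seat_full below 0.008 m); the arm keeps its last pose, push and grip.
It fails at once if another reel or a bystander shifted by more than 30 mm (distance of any of spool_slim, spool_small, jar, screwdriver, scraper, motor, bracket, wrench from where it was at the start of the episode above 0.03 m).
It fails at once if the carrier tipped by more than 0.35 rad (angle between carrier's own z axis and vertical above 0.35 rad).
It fails at once if the twin reel dropped down the post instead of being lowered (z of spool_twin in the frame of seat_free between 0.006 and 0.035 m and horizontal distance between spool_twin and seat_free below 0.01 m and height (world z) of carrier below 0.01 m and linear speed of spool_twin above 0.4 m/s).
It also fails if it takes over 53 s, if anything falls off the work surface, if the arm or the gripper's body presses on something with over 40 N, if the wrist force passes 120 N, or if a joint passes its speed limit or range.

## Robot

A 6-joint arm with a two-finger parallel gripper is mounted at the origin on the work surface. World frame = base frame: x ahead of the robot, y to its left, z up, the work surface at z = 0. Lengths are in m, angles in rad, forces in N, time in s.
With the tool pointing down it reaches from about 0.35 to 0.85 m from the base axis. Payload 8.1 kg.
Tool frame: the origin (TCP) lies on the mounting face of the last link; the fingertips stand 186 mm ahead of it and the grasp point (between the pads) lies 167 mm ahead of it; y points along the fingers, x is the direction in which the jaws open and shut, and the axes are right-handed (so a half turn about y gives the same grasp; the last joint's range is limited). The gripper opens to 93 mm and grips with 3 to 60 N. Pads are 15 mm wide; open, the fingers measure 128 mm over their backs; the gripper's body (75 mm by 188 mm) begins 65 mm behind the grasp point.
Start: joints at [-1.363, 0.13, 1.488, -0, 1.523, -0.085], TCP at [0.173, -0.574, 0.405] pointing down, gripper open.
Joint ranges: [-2.96, 2.96], [-0.89, 2.26], [0.02, 2.5], [-1.34, 4.48], [0, 2.73], [-2.66, 2.66]. Speed limits (rad/s): [2.39, 2.39, 2.79, 3.14, 3.14, 3.14].

## Interface

Orientations are given as a rotation vector (axis times angle).
In Python, from plant import robot, imaging gives the robot as it stands.
- The arm moves only by the shell command python3 -m inch 'ROWS' [OPENING] [FORCE]. ROWS is JSON, a list of rows, each an object of numbers: "x", "y", "z": the shift along the tool's x, y, z in mm; "twist": the turn about the tool's y in rad. In form: [{"x": .., "y": .., "z": .., "twist": ..}, ...]. A call has 1 to 12 rows; each row shifts and turns the commanded pose from where the row before left it, along the tool's axes as they then stand; what a row does not reach is not made up. A row lasts 1/10 s, in which the tool goes at most 50 mm and 8.59 degrees, less where a joint would pass 70% of its speed; a pose out of reach is approached as far as the arm can. A call with a gripper value outside its range is refused whole. OPENING is the gripper command: -1 is shut, 1 is fully open, values between are in proportion, set as the call begins (- or left out, the last holds). The fingers move at their own pace and stop on an object; FORCE is the grip in N (left out, the last holds). Time passes only in rows, so rows that do not move let the fingers close. It gives the time, the measured TCP pose, the force and the opening at its end, in the units of the state.
- robot.read_state(): the state, without advancing time (a new reading comes with each control period).
- imaging.read_camera(name): name is "scene" or "side" or "wrist"; returns a dict with "color" (400x640x3 uint8, red, green, blue), "depth" (400x640 float32, m along the optical axis (not along the pixel's ray), 0 where there is no reading), "fx", "fy", "cx", "cy" (pixels), "rvec" (rotation vector, rad) and "tvec" (3), from world to camera coordinates, as OpenCV has them; the wrist camera has in their place "tool_from_camera" (4x4, takes a point from camera to tool coordinates, whose origin is the TCP and whose axes are the tool frame's). Camera axes: x right, y down, z forward; pixel columns grow to the right and rows downward; lengths in m; the calibration is good to about 2 mm. A picture is of the moment at which its call begins: read the wrist's pose just before it.
- robot.close_job(): hands the job in, once; it reports no verdict.
The state is a dict: "t": time; "q": joint angles; "dq": joint speeds; "joint_torque": joint torques, N m; "tool_pos": TCP position; "orientation": TCP orientation; "force": force on the tool from outside, world axes, zero at the start; "wrist_torque": the same for the moment, N m; "opening": finger opening in m.
Only numpy, scipy, OpenCV 4.12 (cv2) and the standard library are available. Lean on these libraries where they do the work, as an engineer would, in place of code of your own. Each camera call takes 0.05 s, during which the arm holds its last target.

## Working session

There is one attempt and no reset: what is moved stays moved. The work goes in short steps, Python scripts to look and compute and a shell command to move; the robot and the scene stay as the last step left them, time stands still between calls to the robot, and variables do not carry over. Pictures are saved under pics/ and viewed, and the job is handed in when it is done.

```bash
ls; mkdir -p pics
python3 - <<'E'
from plant import robot, imaging
import cv2
print(robot.read_state())
for n in ["scene","side","wrist"]:
    d=imaging.read_camera(n)
    cv2.imwrite(f"pics/{n}0.png",d["color"][:,:,::-1])
    print(n,{k:v for k,v in d.items() if k not in("color","depth")})
E
```

```text
pics
{'t': 0.0, 'q': array([-1.36338981e+00,  1.31178181e-01,  1.48924158e+00,  1.48279931e-05,
        1.52301416e+00, -8.54010175e-02]), 'dq': array([-0.00127999,  0.00085216, -0.00144791,  0.00259507, -0.00064893,
        0.00046155]), 'joint_torque': array([ 2.80740147e-03, -5.59843540e+01, -4.91753912e+01,  7.70401047e-02,
        3.57797602e-02, -1.24445587e-04]), 'tool_pos': array([ 0.17316281, -0.57423879,  0.40369768]), 'orientation': array([-1.33233869,  0.99180124, -0.98952701]), 'force': array([-0.75172711, -0.97560295, -0.12558228]), 'wrist_torque': array([ 0.02689753, -0.02228493, -0.02874247]), 'opening': 0.09276976912475877}
scene {'fx': 488.1969634142041, 'fy': 488.1969634142041, 'cx': 322.4535206121019, 'cy': 195.07843449446972, 'rvec': array([ 1.96435651,  1.84150032, -0.50814659]), 'tvec': array([-0.09576032, -0.42408771,  1.57039577])}
side {'fx': 502.67418657635403, 'fy': 502.67418657635403, 'cx': 318.4191680728016, 'cy': 194.35423289945973, 'rvec': array([ 0.47408221, -2.71906623,  1.20406026]), 'tvec': array([0.53330518, 0.16936542, 1.22505764])}
wrist {'fx': 316.66825910359563, 'fy': 316.66825910359563, 'cx': 321.3425055621188, 'cy': 197.52157701252486, 'tool_from_camera': array([[ 9.99999927e-01,  3.09404107e-04, -2.24050978e-04,
        -1.25500789e-03],
       [ 2.96865795e-04, -2.60301806e-01,  9.65527256e-01,
         1.99769662e-02],
       [ 2.40417224e-04, -9.65527252e-01, -2.60301879e-01,
         7.15283308e-02],
       [ 0.00000000e+00,  0.00000000e+00,  0.00000000e+00,
         1.00000000e+00]])}
```

View pics/scene0.png

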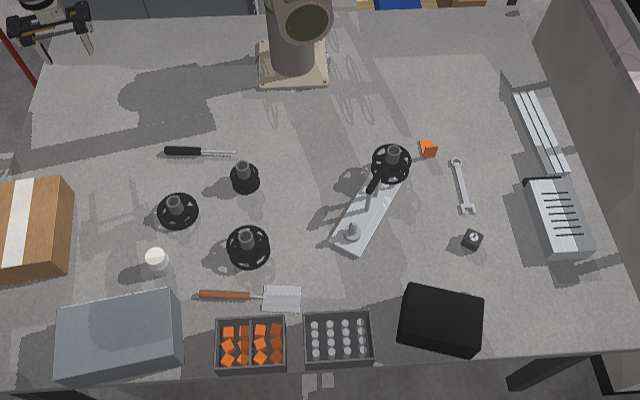

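View pics/side0.png

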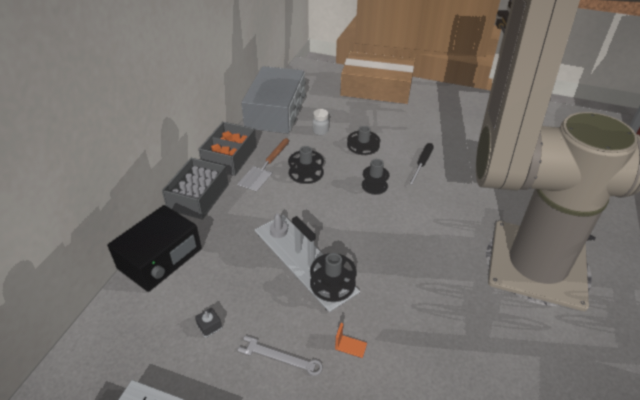

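View pics/wrist0.png

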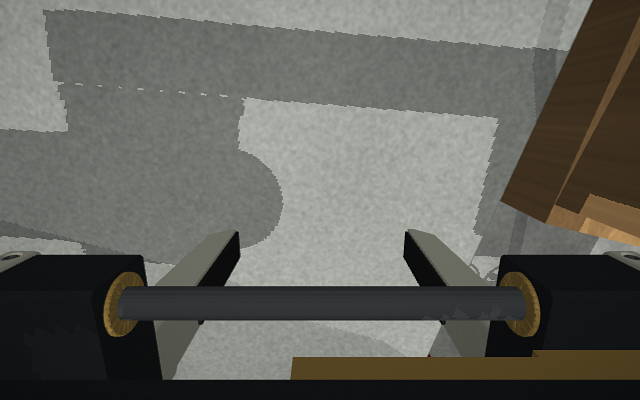

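The scene shows the carrier from about (395,160), where the full post is, to (352,235), the free post. The loose reels are at (178,211), (248,247) and (244,178). I'll measure each one from the depth data.

```bash
cat > h.py <<'E'
from plant import robot, imaging
import numpy as np, cv2
from scipy.spatial.transform import Rotation as R
def cloud(n, st=None, d=None):
    if n=="wrist": st=robot.read_state()
    d=d or imaging.read_camera(n)
    z=d["depth"].astype(float); v,u=np.mgrid[0:400,0:640]
    P=np.stack([(u-d["cx"])/d["fx"]*z,(v-d["cy"])/d["fy"]*z,z],-1)
    if n=="wrist":
        T=d["tool_from_camera"]; P=P@T[:3,:3].T+T[:3,3]
        W=P@R.from_rotvec(st["orientation"]).as_matrix().T+st["tool_pos"]
    else:
        Rm=cv2.Rodrigues(d["rvec"])[0]; W=(P-d["tvec"])@Rm
    W[z<=0]=np.nan
    return W,d
def circ(p):
    A=np.c_[2*p,np.ones(len(p))]; s=np.linalg.lstsq(A,(p**2).sum(1),rcond=None)[0]
    return s[:2],np.sqrt(s[2]+s[:2]@s[:2])
E
python3 - <<'E'
from h import *
for n,pts in {"scene":[(178,211),(248,247),(244,178),(393,160),(352,235)],"side":[(364,138),(306,163),(376,178),(333,270),(279,222)]}.items():
    W,d=cloud(n); np.save(f"{n}_W.npy",W)
    for (u,v) in pts:
        w=W[v-40:v+40,u-40:u+40].reshape(-1,3); c=d["color"][v-40:v+40,u-40:u+40].reshape(-1,3)
        w0=np.nanmedian(W[v-8:v+3,u-4:u+5].reshape(-1,3),0)
        k=np.hypot(*(w[:,:2]-w0[:2]).T)<.08
        h=w[k]; 
        print(n,(u,v),"w0",w0.round(3),"zmax",np.nanpercentile(h[:,2],[99.5]).round(3))
        hist,e=np.histogram(h[:,2],bins=np.arange(0.008,.13,.004)); print("   ",dict((round(a,3),int(b)) for a,b in zip(e,hist) if b>15))
E
python3 - <<'E'
from plant import robot
from scipy.spatial.transform import Rotation as R
print(R.from_rotvec(robot.read_state()["orientation"]).as_matrix().round(3))
E
```

```text
scene (178, 211) w0 [ 0.544 -0.307  0.042] zmax [0.063]
    {np.float64(0.016): 163, np.float64(0.02): 423, np.float64(0.024): 112, np.float64(0.028): 19, np.float64(0.036): 17, np.float64(0.04): 18, np.float64(0.044): 25, np.float64(0.048): 26, np.float64(0.052): 19, np.float64(0.056): 36, np.float64(0.06): 48}
scene (248, 247) w0 [ 0.67  -0.127  0.066] zmax [0.087]
    {np.float64(0.008): 18, np.float64(0.036): 28, np.float64(0.04): 290, np.float64(0.044): 472, np.float64(0.048): 62, np.float64(0.052): 20, np.float64(0.06): 20, np.float64(0.068): 20, np.float64(0.072): 23, np.float64(0.076): 20, np.float64(0.08): 41, np.float64(0.084): 44}
scene (244, 178) w0 [ 0.466 -0.14   0.064] zmax [0.086]
    {np.float64(0.008): 20, np.float64(0.016): 16, np.float64(0.04): 120, np.float64(0.044): 187, np.float64(0.048): 31, np.float64(0.052): 19, np.float64(0.056): 19, np.float64(0.064): 22, np.float64(0.068): 19, np.float64(0.072): 21, np.float64(0.076): 21, np.float64(0.08): 39, np.float64(0.084): 32}
scene (393, 160) w0 [0.463 0.247 0.097] zmax [0.127]
    {np.float64(0.008): 108, np.float
[... 1672 characters left out ...]
oat64(0.032): 310, np.float64(0.036): 69, np.float64(0.056): 19, np.float64(0.068): 37, np.float64(0.072): 507, np.float64(0.076): 303, np.float64(0.08): 19, np.float64(0.084): 24, np.float64(0.088): 28, np.float64(0.092): 31, np.float64(0.096): 30, np.float64(0.1): 31, np.float64(0.104): 34, np.float64(0.108): 41, np.float64(0.112): 70, np.float64(0.116): 25}
side (279, 222) w0 [0.626 0.131 0.06 ] zmax [0.126]
    {np.float64(0.008): 78, np.float64(0.012): 633, np.float64(0.016): 202, np.float64(0.02): 25, np.float64(0.024): 25, np.float64(0.028): 91, np.float64(0.032): 34, np.float64(0.064): 18, np.float64(0.124): 18}
[[ 0.289 -0.     0.957]
 [-0.957  0.001  0.289]
 [-0.001 -1.     0.   ]]
```

Run:
```python
import cv2
a=cv2.imread("pics/scene0.png")
cv2.imwrite("pics/c1.png",cv2.resize(a[130:280,130:330],(800,600),interpolation=cv2.INTER_CUBIC))
cv2.imwrite("pics/c2.png",cv2.resize(a[130:280,290,None] if 0 else a[130:280,300:500],(800,600),interpolation=cv2.INTER_CUBIC))
```

```text
(no output)
```

View pics/c1.png

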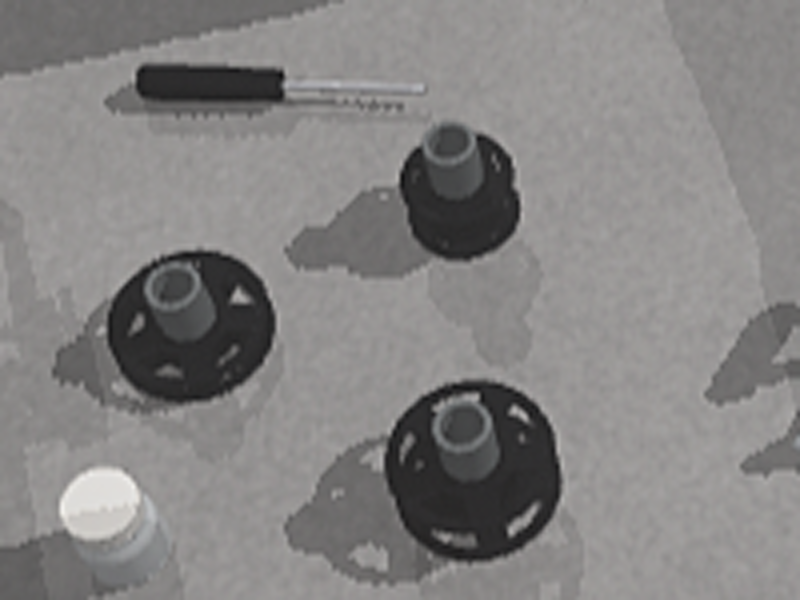

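View pics/c2.png

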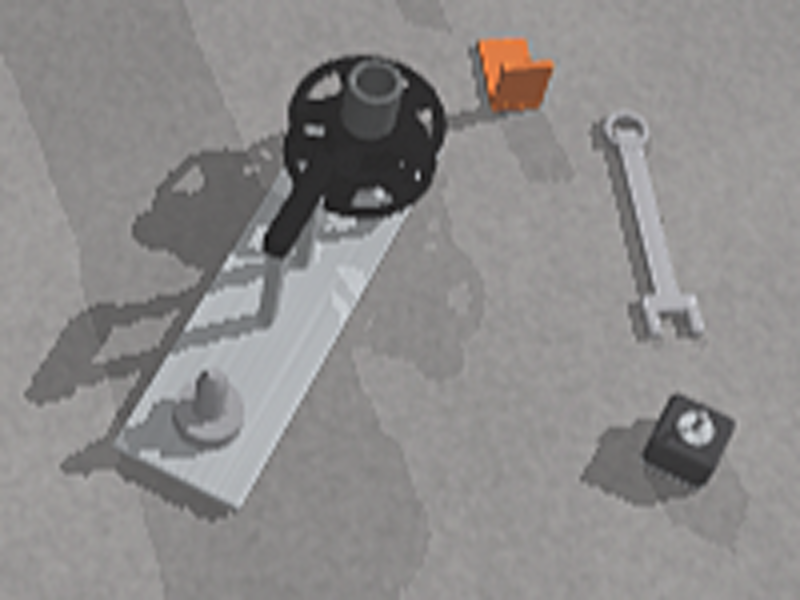

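The reel at (248,247) is the twin: its collar top is at 86 mm and its wide flange is at 45 mm. The one at (178,211) is the slim reel at 62 mm, and (244,178) is the small one. Next I'll fit precise positions.

Run:
```python
from h import *
def mec(p): 
    c,r=cv2.minEnclosingCircle(p.astype(np.float32)); return np.array(c).round(4),round(r,4)
for n in ["scene","side"]:
    W=np.load(f"{n}_W.npy").reshape(-1,3); W=W[~np.isnan(W).any(1)]
    def near(c,r,z0,z1): return W[(np.hypot(W[:,0]-c[0],W[:,1]-c[1])<r)&(W[:,2]>z0)&(W[:,2]<z1)]
    for nm,c,zt,zf in [("twin",(.655,-.12),.085,.045),("on",(.45,.255),.115,.075),("small",(.455,-.135),.085,.045),("slim",(.535,-.305),.062,.022)]:
        a=near(c,.045,zt-.006,zt+.006)[:,:2]; b=near(c,.075,zf-.003,zf+.004)[:,:2]
        print(n,nm,"collar",mec(a),len(a),"flange",mec(b),len(b))
    a=near((.635,.13),.04,.064,.085)[:,:2]; print(n,"posttip",mec(a),len(a))
    a=near((.635,.13),.045,.026,.034)[:,:2]; print(n,"pedestal",mec(a),len(a))
    a=near((.55,.19),.075,.119,.135); 
    r=cv2.minAreaRect(a[:,:2].astype(np.float32)*1000); print(n,"handle",r,len(a))
    a=near((.55,.19),.2,.010,.018); r=cv2.minAreaRect(a[:,:2].astype(np.float32)*1000); print(n,"plate",r,len(a))
```

```text
scene twin collar (array([ 0.6552, -0.1298]), 0.0196) 93 flange (array([ 0.6551, -0.1318]), 0.0523) 729
scene on collar (array([0.4482, 0.2454]), 0.02) 81 flange (array([0.4491, 0.2482]), 0.0537) 498
scene small collar (array([ 0.4522, -0.1442]), 0.0194) 77 flange (array([ 0.4528, -0.1428]), 0.0381) 284
scene slim collar (array([ 0.5345, -0.3185]), 0.0198) 93 flange (array([ 0.5348, -0.319 ]), 0.0528) 590
scene posttip (array([0.6338, 0.1268]), 0.0096) 43
scene pedestal (array([0.6332, 0.1271]), 0.0226) 143
scene handle ((540.4135131835938, 187.56942749023438), (16.435585021972656, 77.27706909179688), 56.39841842651367) 179
scene plate ((541.7987060546875, 186.40187072753906), (90.52174377441406, 309.9540100097656), 56.827457427978516) 2086
side twin collar (array([ 0.6514, -0.1285]), 0.0206) 71 flange (array([ 0.6528, -0.1301]), 0.054) 381
side on collar (array([0.4452, 0.2486]), 0.0201) 127 flange (array([0.444 , 0.2494]), 0.0524) 792
side small collar (array([ 0.4484, -0.1422]), 0.0207) 75 flange (array([ 0.4486, -0.1403]), 0.0413) 232
side slim collar (array([ 0.5311, -0.3156]), 0.0215) 63 flange (array([ 0.5294, -0.3156]), 0.053) 309
side posttip (array([0.6282, 0.13  ]), 0.0102) 43
side pedestal (array([0.6284, 0.1297]), 0.023) 126
side handle ((536.35205078125, 189.69003295898438), (16.775583267211914, 78.09557342529297), 56.69622039794922) 210
side plate ((537.519775390625, 189.87884521484375), (91.72814178466797, 313.9960632324219), 56.54758834838867) 1904
```

```bash
python3 -m inch '[{"x":-24,"z":49},{"x":-24,"z":49},{"x":-24,"z":49},{"x":-24,"z":49},{"x":-24,"z":49},{"x":-24,"z":49},{"x":-24,"z":49},{"x":-24,"z":49},{"x":-24,"z":49},{"x":-24,"z":49},{"x":-24,"z":49},{"x":-22,"z":50}]' 0.3
python3 -m inch '[{"twist":-0.142},{"twist":-0.142},{"twist":-0.142},{"twist":-0.142},{"twist":-0.142},{"twist":-0.142},{"twist":-0.142},{"twist":-0.142},{"twist":-0.142},{"twist":-0.142},{"twist":-0.142},{"twist":-0.142}]'
python3 -m inch '[{"twist":-0.142},{"twist":-0.142},{"twist":-0.142},{"twist":-0.142},{},{}]'
cat > look.py <<'E'
import sys
from h import *
s=robot.read_state(); Rm=R.from_rotvec(s["orientation"]).as_matrix()
print("t",s["t"],"tcp",s["tool_pos"].round(4),"yaw",np.degrees(np.arctan2(Rm[1,0],Rm[0,0])).round(2),"tooly",Rm[:,1].round(4),"open",round(s["opening"],4),"q",s["q"].round(3),"F",s["force"].round(2))
if len(sys.argv)>1:
    W,d=cloud("wrist"); np.save("wrist_W.npy",W); cv2.imwrite(f"pics/{sys.argv[1]}.png",d["color"][:,:,::-1]); np.save("wrist_c.npy",d["color"])
E
python3 look.py w1
```

```text
t 0.25 tcp [ 0.1732 -0.5744  0.4042] yaw -73.23 tooly [-2.e-04  9.e-04 -1.e+00] open 0.0932 q [-1.363  0.131  1.489 -0.     1.523 -0.085] F [ 0.13 -0.17 -0.22]$[0]: bad value
$[0]: bad value
$[0]: bad value
```

View pics/w1.png

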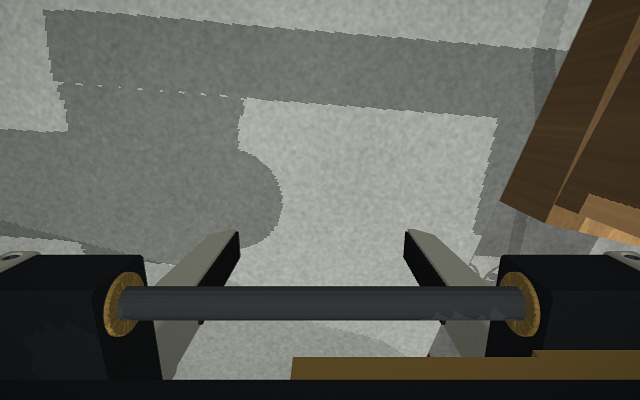

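The rows need all four keys, so nothing moved. I'll resend them with every key filled in.

```bash
python3 -m inch '[{"x":-24,"y":0,"z":43,"twist":0},{"x":-24,"y":0,"z":43,"twist":0},{"x":-24,"y":0,"z":43,"twist":0},{"x":-24,"y":0,"z":43,"twist":0},{"x":-24,"y":0,"z":43,"twist":0},{"x":-24,"y":0,"z":43,"twist":0},{"x":-24,"y":0,"z":43,"twist":0},{"x":-24,"y":0,"z":43,"twist":0},{"x":-24,"y":0,"z":43,"twist":0},{"x":-24,"y":0,"z":43,"twist":0},{"x":-24,"y":0,"z":43,"twist":0},{"x":-22,"y":0,"z":43,"twist":0}]' 0.3 && 
python3 -m inch '[{"x":0,"y":0,"z":37,"twist":0},{"x":0,"y":0,"z":36,"twist":0},{"x":0,"y":0,"z":0,"twist":-0.142},{"x":0,"y":0,"z":0,"twist":-0.142},{"x":0,"y":0,"z":0,"twist":-0.142},{"x":0,"y":0,"z":0,"twist":-0.142},{"x":0,"y":0,"z":0,"twist":-0.142},{"x":0,"y":0,"z":0,"twist":-0.142},{"x":0,"y":0,"z":0,"twist":-0.142},{"x":0,"y":0,"z":0,"twist":-0.142},{"x":0,"y":0,"z":0,"twist":-0.142},{"x":0,"y":0,"z":0,"twist":-0.142}]' &&
python3 -m inch '[{"x":0,"y":0,"z":0,"twist":-0.142},{"x":0,"y":0,"z":0,"twist":-0.142},{"x":0,"y":0,"z":0,"twist":-0.142},{"x":0,"y":0,"z":0,"twist":-0.142},{"x":0,"y":0,"z":0,"twist":-0.142},{"x":0,"y":0,"z":0,"twist":-0.142},{"x":0,"y":0,"z":0,"twist":0},{"x":0,"y":0,"z":0,"twist":0}]'
python3 look.py w2
```

```text
t: 1.5
tool_pos: [0.5858, -0.1498, 0.4048]
orientation: [-1.334, 0.99, -0.991]
force: [-0.2, 0.6, -0.2]
opening: 0.0608
t: 2.7
tool_pos: [0.6546, -0.1306, 0.4046]
orientation: [-1.568, -0.116, 0.116]
force: [0.1, 0.8, 0.1]
opening: 0.06
t: 3.5
tool_pos: [0.6546, -0.1306, 0.4046]
orientation: [-1.429, -0.771, 0.772]
force: [-0.7, -0.4, 0.1]
opening: 0.0604
t 3.5 tcp [ 0.6546 -0.1306  0.4046] yaw 56.71 tooly [-2.e-04  1.e-04 -1.e+00] open 0.0604 q [-0.274  0.313  1.279  0.     1.55  -1.263] F [-0.68 -0.35  0.07]
```

View pics/w2.png

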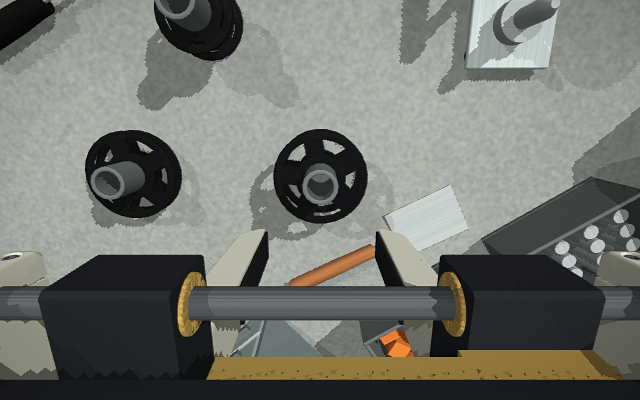

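The twin is centred at (320,176), with its collar ring at (320,185), and the free post shows at top right near (520,20). I'll fit the collar in the tool frame from the wrist depth.

```bash
cat > fit.py <<'E'
import sys
from h import *
def mec(p): 
    c,r=cv2.minEnclosingCircle(p.astype(np.float32)); return np.array(c).round(4),round(r,4)
W=np.load("wrist_W.npy").reshape(-1,3); W=W[~np.isnan(W).any(1)]
s=robot.read_state(); Rm=R.from_rotvec(s["orientation"]).as_matrix(); p=s["tool_pos"]
def near(c,r,z0,z1): return W[(np.hypot(W[:,0]-c[0],W[:,1]-c[1])<r)&(W[:,2]>z0)&(W[:,2]<z1)]
def rep(nm,a):
    if len(a)<10: print(nm,"few",len(a)); return
    c,r=mec(a[:,:2]); dx=Rm.T@(np.r_[c,p[2]]-p); print(nm,"world",c,"r",r,"zmed",np.median(a[:,2]).round(4),len(a),"tool dx,dz mm",(dx[[0,2]]*1000).round(1))
E
python3 - <<'E'
from fit import *
for z0 in (.080,.083): rep("collar",near((.654,-.13),.026,z0,.09))
rep("flange",near((.654,-.13),.07,.041,.049))
rep("post",near((.63,.128),.03,.06,.085)); rep("ped",near((.63,.128),.04,.027,.034))
E
```

```text
collar world [ 0.6516 -0.1296] r 0.0181 zmed 0.0847 524 tool dx,dz mm [-0.8  3.1]
collar world [ 0.6514 -0.1295] r 0.018 zmed 0.0848 470 tool dx,dz mm [-0.8  3.3]
flange world [ 0.6514 -0.1296] r 0.052 zmed 0.0449 4317 tool dx,dz mm [-0.9  3.2]
post world [0.6284 0.1283] r 0.0099 zmed 0.0689 452 tool dx,dz mm [202.1 164. ]
ped world [0.6282 0.1291] r 0.0224 zmed 0.03 1017 tool dx,dz mm [202.7 164.6]
```

```bash
python3 -m inch '[{"x":-0.8,"y":10,"z":3.2,"twist":0},{"x":0,"y":30,"z":0,"twist":0},{"x":0,"y":30,"z":0,"twist":0},{"x":0,"y":30,"z":0,"twist":0},{"x":0,"y":30,"z":0,"twist":0},{"x":0,"y":20,"z":0,"twist":0},{"x":0,"y":10,"z":0,"twist":0},{"x":0,"y":8,"z":0,"twist":0},{"x":0,"y":0,"z":0,"twist":0},{"x":0,"y":0,"z":0,"twist":0}]'
python3 look.py w3
python3 - <<'E'
from h import *
for n in ("scene",):
    d=imaging.read_camera(n); cv2.imwrite("pics/s3.png",cv2.resize(d["color"][150:300,170:370,::-1],(800,600)))
E
```

```text
t: 4.55
tool_pos: [0.6519, -0.1297, 0.2379]
orientation: [-1.43, -0.776, 0.774]
force: [0.3, 1.0, 0.2]
opening: 0.0603
t 4.55 tcp [ 0.6519 -0.1297  0.2379] yaw 56.93 tooly [ 1.6e-03 -4.0e-04 -1.0e+00] open 0.0603 q [-0.273  0.427  1.448  0.     1.265 -1.267] F [0.35 0.95 0.17]
```

View pics/w3.png

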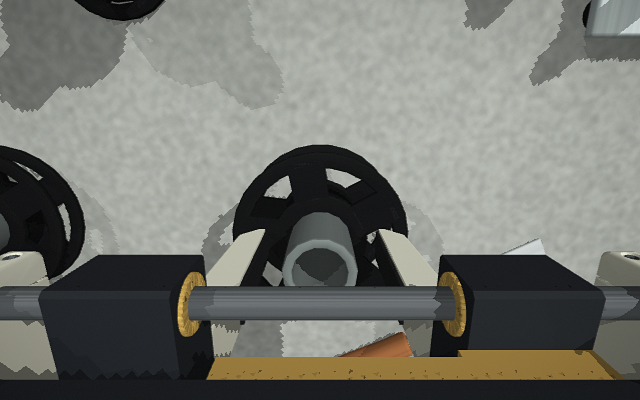

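View pics/s3.png

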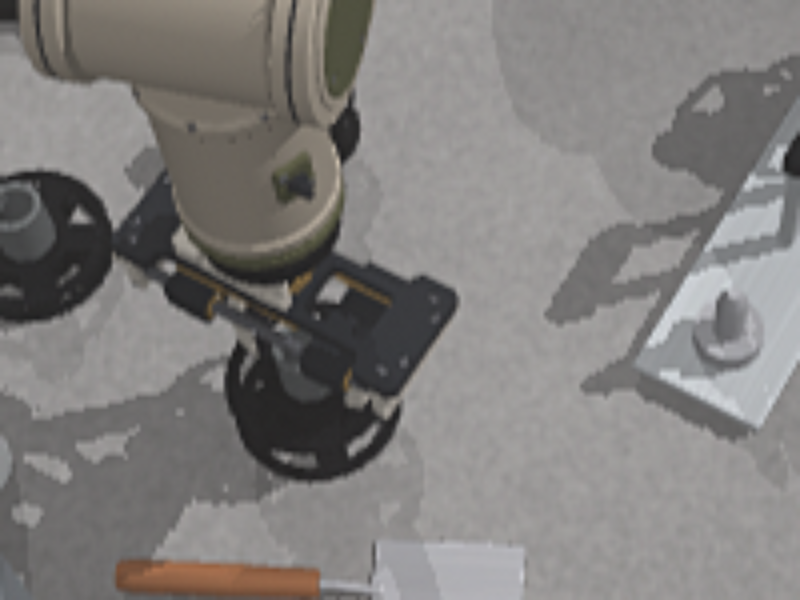

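The collar at (320,262) sits midway between the fingers and clear of the flange. I'll close and lift.

```bash
python3 -m inch '[{"x":0,"y":0,"z":0,"twist":0},{"x":0,"y":0,"z":0,"twist":0},{"x":0,"y":0,"z":0,"twist":0},{"x":0,"y":0,"z":0,"twist":0},{"x":0,"y":0,"z":0,"twist":0},{"x":0,"y":0,"z":0,"twist":0}]' -1 30
python3 look.py
python3 -m inch '[{"x":0,"y":-10,"z":0,"twist":0},{"x":0,"y":-20,"z":0,"twist":0},{"x":0,"y":-30,"z":0,"twist":0},{"x":0,"y":-30,"z":0,"twist":0},{"x":0,"y":-20,"z":0,"twist":0},{"x":0,"y":0,"z":0,"twist":0}]'
python3 look.py w4
```

```text
t: 5.25
tool_pos: [0.6515, -0.1296, 0.237]
orientation: [-1.429, -0.775, 0.775]
force: [-1.0, -0.4, 1.6]
opening: 0.0353
t 5.25 tcp [ 0.6515 -0.1296  0.237 ] yaw 56.95 tooly [ 2.e-04 -1.e-04 -1.e+00] open 0.0353 q [-0.274  0.428  1.449 -0.     1.264 -1.267] F [-1.01 -0.37  1.56]
t: 5.85
tool_pos: [0.6525, -0.1298, 0.3517]
orientation: [-1.433, -0.78, 0.771]
force: [0.7, 0.1, -1.3]
opening: 0.0358
t 5.85 tcp [ 0.6525 -0.1298  0.3517] yaw 56.96 tooly [ 0.007  -0.0019 -1.    ] open 0.0358 q [-0.273  0.329  1.356  0.     1.449 -1.267] F [ 0.74  0.08 -1.26]
```

View pics/w4.png

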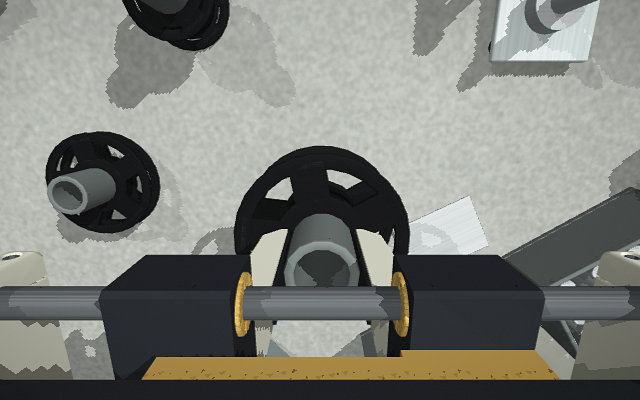

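```bash
python3 -m inch '[{"x":15,"y":0,"z":6,"twist":0},{"x":30,"y":0,"z":11,"twist":0},{"x":38,"y":0,"z":14,"twist":0},{"x":38,"y":0,"z":14,"twist":0},{"x":38,"y":0,"z":14,"twist":0},{"x":30,"y":0,"z":11,"twist":0},{"x":15,"y":0,"z":5,"twist":0},{"x":0,"y":0,"z":0,"twist":0},{"x":0,"y":0,"z":0,"twist":0},{"x":0,"y":0,"z":0,"twist":0}]'
python3 look.py w5;  python3 - <<'E'
from fit import *
rep("post",near((.63,.128),.03,.06,.085)); rep("ped",near((.63,.128),.04,.027,.034))
for z in np.arange(p[2]-.17-.01,p[2]-.12,.005): rep(f"col {z:.3f}",near(p[:2],.026,z,z+.005))
rep("flange",near(p[:2],.07,p[2]-.2,p[2]-.18))
E
```

```text
t: 6.9
tool_pos: [0.6997, 0.0809, 0.3462]
orientation: [-1.429, -0.773, 0.775]
force: [-0.2, -0.3, -1.1]
opening: 0.0354
t 6.9 tcp [0.6997 0.0809 0.3462] yaw 56.87 tooly [-9.e-04 -6.e-04 -1.e+00] open 0.0354 q [ 4.200e-02  4.410e-01  1.225e+00 -1.000e-03  1.476e+00 -9.500e-01] F [-0.18 -0.29 -1.15]
post world [0.6282 0.1298] r 0.01 zmed 0.0703 513 tool dx,dz mm [ 2.  86.7]
ped world [0.6282 0.1297] r 0.022 zmed 0.0301 1466 tool dx,dz mm [ 1.9 86.7]
col 0.166 world [0.6912 0.0866] r 0.0237 zmed 0.1691 496 tool dx,dz mm [ 0.3 10.4]
col 0.171 world [0.6914 0.086 ] r 0.0238 zmed 0.174 547 tool dx,dz mm [-0.1  9.9]
col 0.176 world [0.6912 0.0863] r 0.0237 zmed 0.1788 600 tool dx,dz mm [ 0.  10.2]
col 0.181 world [0.6906 0.0866] r 0.0237 zmed 0.1837 544 tool dx,dz mm [-0.1 10.9]
col 0.186 world [0.6915 0.0862] r 0.0237 zmed 0.1889 504 tool dx,dz mm [0.1 9.9]
col 0.191 world [0.6911 0.0865] r 0.0239 zmed 0.1939 1565 tool dx,dz mm [ 0.1 10.4]
col 0.196 world [0.6912 0.0862] r 0.0239 zmed 0.1989 216 tool dx,dz mm [-0.1 10.1]
col 0.201 world [0.6909 0.0865] r 0.0238 zmed 0.204 226 tool dx,dz mm [ 0.  10.6]
col 0.206 world [0.6908 0.0865] r 0.0237 zmed 0.209 237 tool dx,dz mm [-0.  10.6]
col 0.211 world [0.6911 0.0863] r 0.0239 zmed 0.214 221 tool dx,dz mm [-0.  10.3]
col 0.216 world [0.6945 0.084 ] r 0.0243 zmed 0.2187 193 tool dx,dz mm [-0.1  6.2]
col 0.221 world [0.7037 0.0787] r 0.0198 zmed 0.2244 67 tool dx,dz mm [ 0.5 -4.4]
col 0.226 world [0.7027 0.0795] r 0.0202 zmed 0.2292 126 tool dx,dz mm [ 0.6 -3.2]
flange world [0.6985 0.0822] r 0.0517 zmed 0.1542 9805 tool dx,dz mm [0.6 1.8]
```

View pics/w5.png

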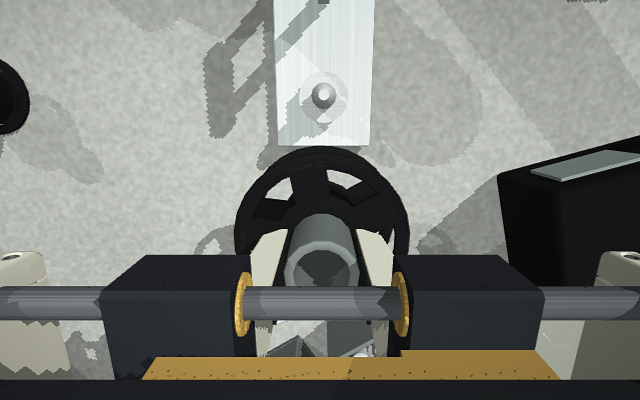

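The free post is at (323,96) in the picture, straight ahead of the held reel. I'll fit the held reel's axis more carefully from the flange rim and collar ring.

Run:
```python
from fit import *
from scipy.optimize import least_squares
T=(W-p)@Rm  # tool coords
f=T[(np.hypot(T[:,0],T[:,2])<.07)&(T[:,1]>.186)&(T[:,1]<.197)]
print("flange tool y med",np.median(f[:,1]))
# plane tilt
A=np.c_[f[:,0],f[:,2],np.ones(len(f))]; k=np.abs(f[:,1]-np.median(f[:,1]))<.002
print("slopes x,z",np.linalg.lstsq(A[k],f[k,1],rcond=None)[0])
q=f[k][:,[0,2]]; c0=np.array([0,0.])
ang=np.arctan2(q[:,1],q[:,0]); rr=np.hypot(*q.T)
e=[]
for a in np.arange(-np.pi,np.pi,.05):
    m=(np.abs(ang-a)<.025)
    if m.sum()>3:
        i=np.argmax(rr*m); 
        if rr[i]>.046: e.append(q[i])
e=np.array(e); print(len(e), "angles deg",np.degrees(np.arctan2(e[:,1],e[:,0])).round(0)[::6])
s_=least_squares(lambda v:np.hypot(*(e-v).T)-.0518,[0,0],loss="soft_l1",f_scale=.0005); print("fix r",(s_.x*1000).round(2), "rms mm",np.std(np.hypot(*(e-s_.x).T)-.0518)*1000)
c,r=circ(e); print("free",c*1000,r)
# collar ring top
g=T[(np.abs(T[:,0])<.0172)&(np.abs(T[:,2])<.03)&(T[:,1]>.146)&(T[:,1]<.156)]
print("ring y",np.percentile(g[:,1],[1,25,50]), "x",np.percentile(g[:,0],[.5,99.5]),"z",np.percentile(g[:,2],[.5,99.5]))
```

```text
flange tool y med 0.19228323881256665
slopes x,z [0.00036599 0.00120283 0.19227953]
70 angles deg [-180.   -4.   13.   32.   50.   67.   83.  101.  119.  135.  152.  170.]
fix r [0.61 0.1 ] rms mm 0.2639726258685563
free [0.61029288 0.70289323] 0.05132025765830249
ring y [0.14833182 0.15205346 0.15258596] x [-0.01712642  0.0170523 ] z [-0.00532662  0.01797323]
```

```bash
python3 -m inch '[{"x":0.4,"y":0,"z":15,"twist":0},{"x":1,"y":0,"z":25,"twist":0},{"x":0,"y":0,"z":25,"twist":0},{"x":0,"y":0,"z":15,"twist":0},{"x":0,"y":0,"z":6.4,"twist":0},{"x":0,"y":0,"z":0,"twist":0},{"x":0,"y":10,"z":0,"twist":0},{"x":0,"y":8,"z":0,"twist":0},{"x":0,"y":5,"z":0,"twist":0},{"x":0,"y":0,"z":0,"twist":0},{"x":0,"y":0,"z":0,"twist":0}]'
python3 look.py w6
python3 - <<'E'
from h import *
d=imaging.read_camera("side"); cv2.imwrite("pics/sd6.png",cv2.resize(d["color"][140:320,220:400,::-1],(600,600)))
d=imaging.read_camera("scene"); cv2.imwrite("pics/s6.png",cv2.resize(d["color"][130:280,280:480,::-1],(800,600)))
E
```

```text
t: 8.05
tool_pos: [0.6283, 0.1305, 0.3232]
orientation: [-1.428, -0.774, 0.775]
force: [-0.6, 0.8, -0.8]
opening: 0.0351
t 8.05 tcp [0.6283 0.1305 0.3232] yaw 56.94 tooly [-8.e-04 -1.e-04 -1.e+00] open 0.0351 q [ 0.125  0.29   1.456  0.     1.396 -0.869] F [-0.58  0.78 -0.82]
```

View pics/sd6.png

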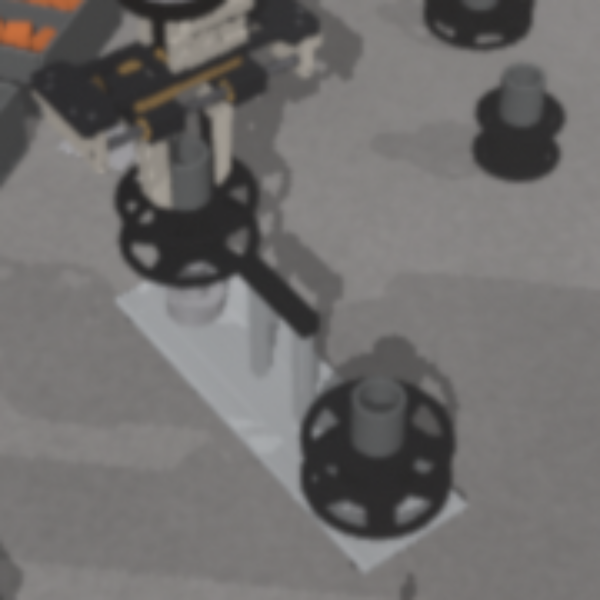

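View pics/w6.png

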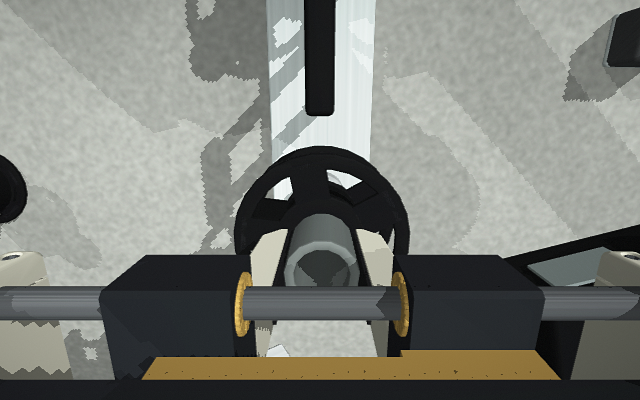

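View pics/s6.png

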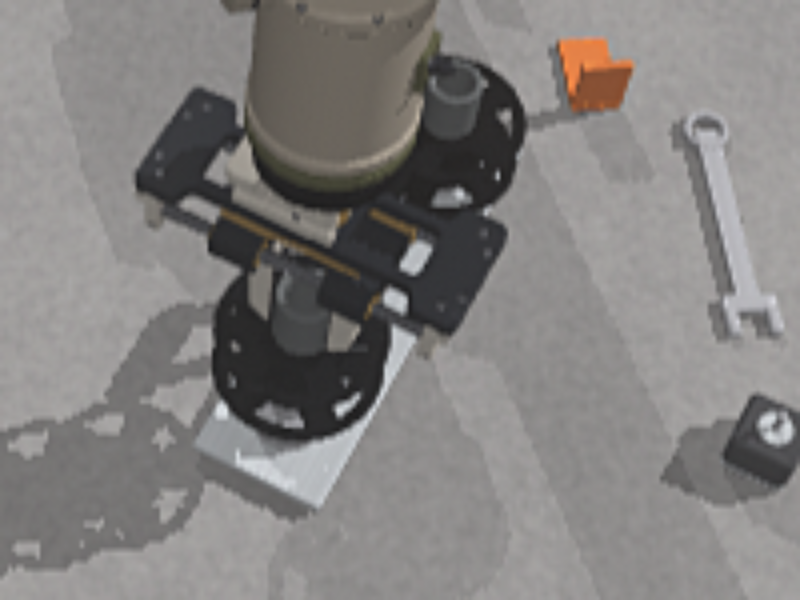

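The reel is above the post with its underside near 86 mm and nothing touching. I'll lower it in stages and watch the force.

```bash
python3 -m inch '[{"x":0,"y":5,"z":0,"twist":0},{"x":0,"y":6,"z":0,"twist":0},{"x":0,"y":6,"z":0,"twist":0},{"x":0,"y":6,"z":0,"twist":0},{"x":0,"y":0,"z":0,"twist":0},{"x":0,"y":0,"z":0,"twist":0}]'; python3 look.py
```

```text
t: 8.8
tool_pos: [0.6281, 0.1306, 0.3003]
orientation: [-1.428, -0.774, 0.775]
force: [0.3, 0.1, -1.5]
opening: 0.0352
t 8.8 tcp [0.6281 0.1306 0.3003] yaw 56.95 tooly [-8.e-04 -1.e-04 -1.e+00] open 0.0352 q [ 0.125  0.308  1.477  0.     1.357 -0.869] F [ 0.33  0.1  -1.52]
```

The force is only the reel's weight, so it is on the post without binding. I'll keep going down.

```bash
python3 -m inch '[{"x":0,"y":6,"z":0,"twist":0},{"x":0,"y":7,"z":0,"twist":0},{"x":0,"y":7,"z":0,"twist":0},{"x":0,"y":6,"z":0,"twist":0},{"x":0,"y":4,"z":0,"twist":0},{"x":0,"y":2,"z":0,"twist":0},{"x":0,"y":0,"z":0,"twist":0},{"x":0,"y":0,"z":0,"twist":0}]'; python3 look.py
```

```text
t: 9.6
tool_pos: [0.6283, 0.1307, 0.269]
orientation: [-1.428, -0.775, 0.774]
force: [0.1, -0.2, -2.0]
opening: 0.0355
t 9.6 tcp [0.6283 0.1307 0.269 ] yaw 56.95 tooly [ 4.e-04  1.e-04 -1.e+00] open 0.0355 q [ 0.125  0.338  1.501  0.     1.302 -0.869] F [ 0.12 -0.18 -2.  ]
```

```bash
python3 -m inch '[{"x":0,"y":1,"z":0,"twist":0},{"x":0,"y":1,"z":0,"twist":0},{"x":0,"y":0.5,"z":0,"twist":0},{"x":0,"y":0,"z":0,"twist":0}]'; python3 look.py; python3 -m inch '[{"x":0,"y":0.7,"z":0,"twist":0},{"x":0,"y":0,"z":0,"twist":0}]'
```

```text
t: 10.0
tool_pos: [0.6284, 0.1307, 0.2669]
orientation: [-1.429, -0.775, 0.774]
force: [-1.6, -0.1, 4.2]
opening: 0.035
t 10.0 tcp [0.6284 0.1307 0.2669] yaw 56.95 tooly [ 8.e-04  1.e-04 -1.e+00] open 0.035 q [ 0.125  0.34   1.503 -0.     1.298 -0.869] F [-1.64 -0.07  4.18]
t: 10.2
tool_pos: [0.6284, 0.1307, 0.2669]
orientation: [-1.429, -0.776, 0.774]
force: [-2.9, -0.4, 8.8]
opening: 0.035
```

It's in contact at the expected seated height. I'll release it and rise straight up.

```bash
python3 -m inch '[{"x":0,"y":0,"z":0,"twist":0},{"x":0,"y":0,"z":0,"twist":0},{"x":0,"y":0,"z":0,"twist":0},{"x":0,"y":0,"z":0,"twist":0},{"x":0,"y":0,"z":0,"twist":0},{"x":0,"y":0,"z":0,"twist":0}]' 0.3; python3 -m inch '[{"x":0,"y":-8,"z":0,"twist":0},{"x":0,"y":-20,"z":0,"twist":0},{"x":0,"y":-35,"z":0,"twist":0},{"x":0,"y":-35,"z":0,"twist":0},{"x":0,"y":-25,"z":0,"twist":0},{"x":0,"y":-10,"z":0,"twist":0},{"x":0,"y":0,"z":0,"twist":0},{"x":0,"y":0,"z":0,"twist":0}]';python3 look.py w7;  python3 - <<'E'
from fit import *
rep("flange",near((.628,.13),.07,.071,.079)); rep("collar",near((.628,.13),.026,.109,.12)); rep("handle",near((.538,.1885),.05,.121,.131))
a=near((.538,.1885),.06,.122,.131); print(cv2.minAreaRect(a[:,:2].astype(np.float32)*1000),a[:,:2].mean(0))
d=imaging.read_camera("side"); cv2.imwrite("pics/sd7.png",cv2.resize(d["color"][140:320,220:400,::-1],(600,600)))
E
```

```text
t: 10.8
tool_pos: [0.6281, 0.1306, 0.2654]
orientation: [-1.428, -0.775, 0.775]
force: [-0.3, -0.4, 0.4]
opening: 0.0606
t: 11.6
tool_pos: [0.6279, 0.1306, 0.3971]
orientation: [-1.428, -0.773, 0.776]
force: [-0.6, 0.3, -1.3]
opening: 0.0605
t 11.6 tcp [0.6279 0.1306 0.3971] yaw 56.95 tooly [-1.7e-03 -2.0e-04 -1.0e+00] open 0.0605 q [ 0.125  0.246  1.372  0.     1.525 -0.869] F [-0.64  0.31 -1.3 ]
flange world [0.6289 0.1312] r 0.0521 zmed 0.075 5358 tool dx,dz mm [ 1.1 -0.6]
collar world [0.6287 0.1313] r 0.018 zmed 0.1146 696 tool dx,dz mm [ 1.1 -0.4]
handle world [0.5364 0.1902] r 0.0382 zmed 0.1258 2341 tool dx,dz mm [1.000e-01 1.091e+02]
((536.1113891601562, 189.8807830810547), (15.854662895202637, 75.49362182617188), 56.42640686035156) [0.53502512 0.19041587]
```

View pics/w7.png

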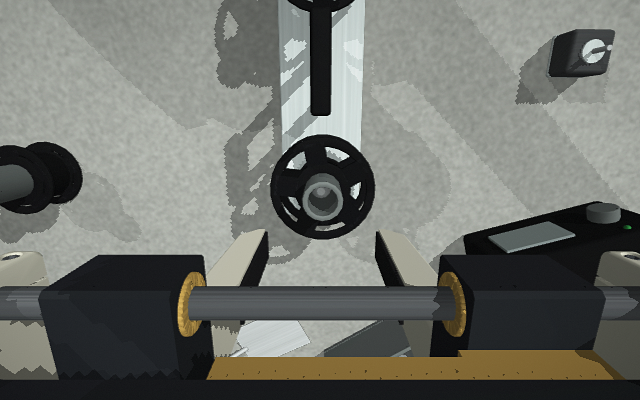

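View pics/sd7.png

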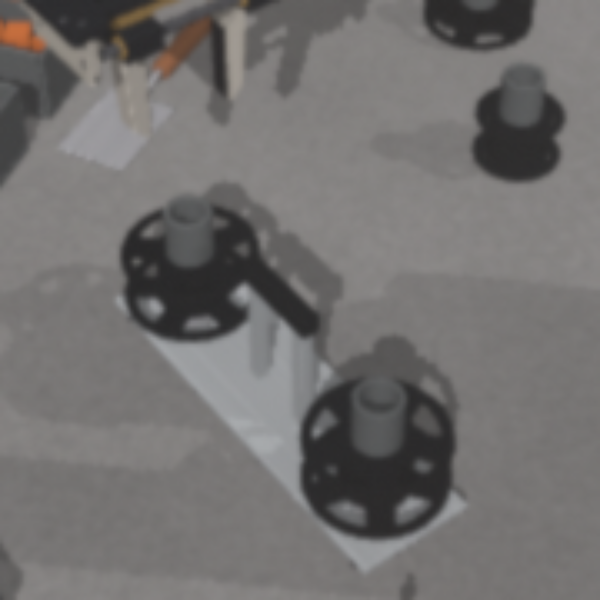

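The reel is fully seated, with its flange top at 75.0 mm and collar top at 114.6 mm. The handle is 109 mm ahead along tool z, so I'll move over it and look again.

```bash
python3 -m inch '[{"x":0,"y":0,"z":15,"twist":0},{"x":0,"y":0,"z":30,"twist":0},{"x":0,"y":0,"z":30,"twist":0},{"x":0,"y":0,"z":22,"twist":0},{"x":0,"y":0,"z":12,"twist":0},{"x":0,"y":0,"z":0,"twist":0},{"x":0,"y":0,"z":0,"twist":0}]';python3 look.py w8;  python3 - <<'E'
from fit import *
rep("handle",near((.537,.1885),.05,.121,.131))
a=near((.537,.1885),.06,.122,.131); r=cv2.minAreaRect(a[:,:2].astype(np.float32)*1000); print(r)
c=np.array(r[0])/1000; print((Rm.T@(np.r_[c,p[2]]-p)*1000).round(1))
E
```

```text
t: 12.4
tool_pos: [0.5371, 0.1898, 0.3981]
orientation: [-1.429, -0.774, 0.775]
force: [-0.4, -0.1, 0.6]
opening: 0.0603
t 12.4 tcp [0.5371 0.1898 0.3981] yaw 56.96 tooly [-3.e-04 -5.e-04 -1.e+00] open 0.0603 q [ 0.25   0.052  1.583 -0.     1.506 -0.744] F [-0.44 -0.05  0.57]
handle world [0.5361 0.1901] r 0.038 zmed 0.1257 1662 tool dx,dz mm [-0.3  1.3]
((535.9511108398438, 189.93002319335938), (15.576229095458984, 75.46026611328125), 56.48933410644531)
[-0.5  0.   1.4]
```

View pics/w8.png

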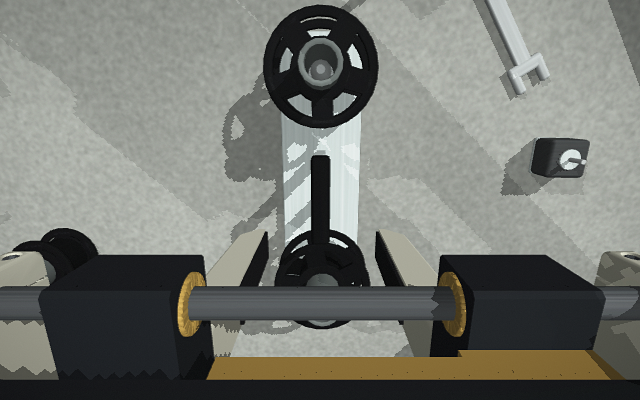

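```bash
python3 -m inch '[{"x":-0.4,"y":5,"z":1.3,"twist":0.006},{"x":0,"y":20,"z":0,"twist":0},{"x":0,"y":25,"z":0,"twist":0},{"x":0,"y":25,"z":0,"twist":0},{"x":0,"y":20,"z":0,"twist":0},{"x":0,"y":12,"z":0,"twist":0},{"x":0,"y":7,"z":0,"twist":0},{"x":0,"y":0,"z":0,"twist":0},{"x":0,"y":0,"z":0,"twist":0}]' - 50;python3 look.py w9
python3 - <<'E'
from h import *
d=imaging.read_camera("side"); cv2.imwrite("pics/sd9.png",cv2.resize(d["color"][140:320,220:400,::-1],(600,600)))
E
```

```text
t: 13.35
tool_pos: [0.536, 0.1904, 0.2855]
orientation: [-1.43, -0.771, 0.769]
force: [-0.3, 0.0, 0.2]
opening: 0.0602
t 13.35 tcp [0.536  0.1904 0.2855] yaw 56.59 tooly [ 1.3e-03  3.0e-04 -1.0e+00] open 0.0602 q [ 0.251  0.134  1.707  0.     1.299 -0.736] F [-0.34  0.01  0.19]
```

View pics/w9.png

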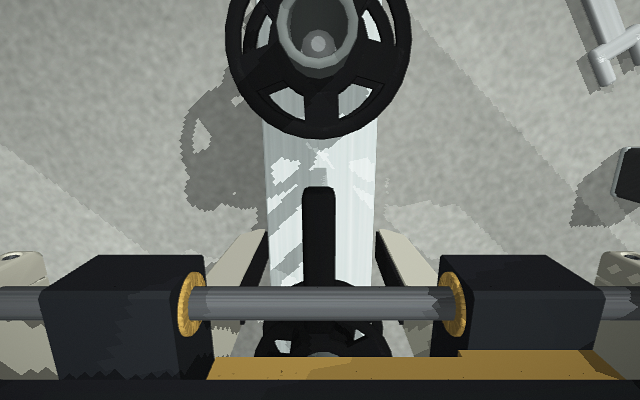

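View pics/sd9.png

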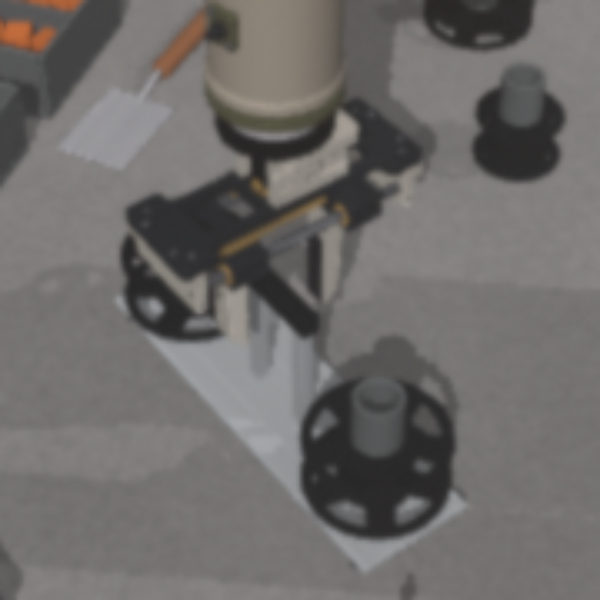

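The bar is centred between the fingers, at about column 320. I'll close on it and lift slowly.

```bash
python3 -m inch '[{"x":0,"y":0,"z":0,"twist":0},{"x":0,"y":0,"z":0,"twist":0},{"x":0,"y":0,"z":0,"twist":0},{"x":0,"y":0,"z":0,"twist":0},{"x":0,"y":0,"z":0,"twist":0},{"x":0,"y":0,"z":0,"twist":0},{"x":0,"y":0,"z":0,"twist":0},{"x":0,"y":0,"z":0,"twist":0}]' -1 55; python3 -m inch '[{"x":0,"y":-2,"z":0,"twist":0},{"x":0,"y":-4,"z":0,"twist":0},{"x":0,"y":-6,"z":0,"twist":0},{"x":0,"y":-6,"z":0,"twist":0},{"x":0,"y":-4,"z":0,"twist":0},{"x":0,"y":-2,"z":0,"twist":0},{"x":0,"y":0,"z":0,"twist":0},{"x":0,"y":0,"z":0,"twist":0}]'; python3 look.py
python3 - <<'E'
from h import *
d=imaging.read_camera("side"); cv2.imwrite("pics/sd10.png",cv2.resize(d["color"][140:320,220:400,::-1],(600,600)))
E
```

```text
t: 14.25
tool_pos: [0.5354, 0.1903, 0.2844]
orientation: [-1.43, -0.77, 0.77]
force: [-1.4, -0.8, 0.6]
opening: 0.0152
t: 15.05
tool_pos: [0.5355, 0.1904, 0.3084]
orientation: [-1.43, -0.77, 0.77]
force: [0.2, 0.4, -6.8]
opening: 0.0156
t 15.05 tcp [0.5355 0.1904 0.3084] yaw 56.61 tooly [-2.e-04 -0.e+00 -1.e+00] open 0.0156 q [ 0.251  0.111  1.688  0.     1.343 -0.737] F [ 0.25  0.39 -6.78]
```

View pics/sd10.png

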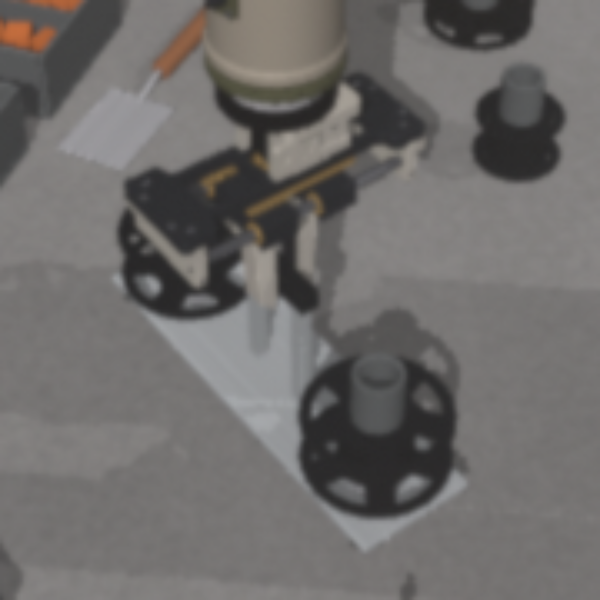

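The carrier is off the bench with both reels on it and 6.8 N on the wrist, which is the full load. I'll raise it to about 100 mm.

```bash
python3 -m inch '[{"x":0,"y":-4,"z":0,"twist":0},{"x":0,"y":-8,"z":0,"twist":0},{"x":0,"y":-10,"z":0,"twist":0},{"x":0,"y":-12,"z":0,"twist":0},{"x":0,"y":-12,"z":0,"twist":0},{"x":0,"y":-12,"z":0,"twist":0},{"x":0,"y":-9,"z":0,"twist":0},{"x":0,"y":-6,"z":0,"twist":0},{"x":0,"y":-3,"z":0,"twist":0},{"x":0,"y":0,"z":0,"twist":0},{"x":0,"y":0,"z":0,"twist":0},{"x":0,"y":0,"z":0,"twist":0}]'; python3 -m inch '[{"x":0,"y":0,"z":0,"twist":0},{"x":0,"y":0,"z":0,"twist":0},{"x":0,"y":0,"z":0,"twist":0},{"x":0,"y":0,"z":0,"twist":0},{"x":0,"y":0,"z":0,"twist":0},{"x":0,"y":0,"z":0,"twist":0}]'; python3 look.py w11
python3 - <<'E'
from h import *
for n in ("side","scene"):
    W,d=cloud(n); cv2.imwrite(f"pics/{n}11.png",d["color"][:,:,::-1])
    w=W.reshape(-1,3); w=w[~np.isnan(w).any(1)]
    ax=np.array([-.8387,.5446]); c=np.array([.5368,.1895])
    u=(w[:,:2]-c)@ax; v=(w[:,:2]-c)@np.array([ax[1],-ax[0]])
    k=(np.abs(u)<.15)&(np.abs(v)<.055)&(w[:,2]>.09)
    # plate
    m=k&(w[:,2]<.125)&(np.abs(v)<.043); A=np.c_[u[m],v[m],np.ones(m.sum())]; y=w[m,2]
    for _ in range(5):
        s=np.linalg.lstsq(A,y,rcond=None)[0]; g=np.abs(A@s-y)<.004; A,y=A[g],y[g]
    print(n,"plate slope u,v,z0",s.round(4),len(y))
    for nm,uu in (("full",.11),("free",-.11)):
        m=(np.hypot(u-uu,v)<.06)&(w[:,2]>s[2]-.014+.03+.02)&(w[:,2]<s[2]+.12)
        z=w[m,2]-(s[2]-.014)
        h,e=np.histogram(z,np.arange(.05,.13,.004)); print(nm,dict((round(float(a),3),int(b)) for a,b in zip(e,h) if b>25))
E
```

```text
t: 16.3
tool_pos: [0.5353, 0.1904, 0.3837]
orientation: [-1.43, -0.769, 0.771]
force: [-0.7, 0.6, -6.7]
opening: 0.0158
t: 16.9
tool_pos: [0.5355, 0.1905, 0.3846]
orientation: [-1.43, -0.77, 0.77]
force: [0.5, 0.9, -6.5]
opening: 0.0155
t 16.9 tcp [0.5355 0.1905 0.3846] yaw 56.61 tooly [ 1.e-04  0.e+00 -1.e+00] open 0.0155 q [ 0.251  0.055  1.605  0.     1.481 -0.737] F [ 0.47  0.91 -6.52]
side plate slope u,v,z0 [ 0.0003 -0.0057  0.1149] 1456
full {0.07: 291, 0.074: 614, 0.078: 28, 0.086: 26, 0.09: 36, 0.094: 34, 0.098: 36, 0.102: 38, 0.106: 40, 0.11: 58, 0.114: 63}
free {0.07: 124, 0.074: 200}
scene plate slope u,v,z0 [-0.0011 -0.0026  0.1139] 1055
full {0.07: 37, 0.074: 51}
free {0.07: 263, 0.074: 587, 0.078: 59, 0.082: 26, 0.102: 34, 0.106: 26, 0.11: 33, 0.114: 70}
```

View pics/side11.png

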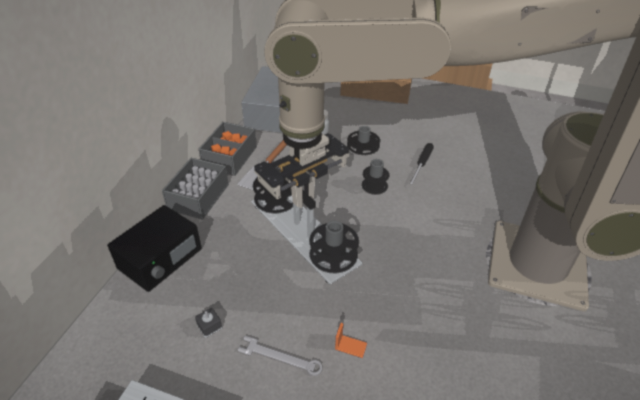

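View pics/scene11.png

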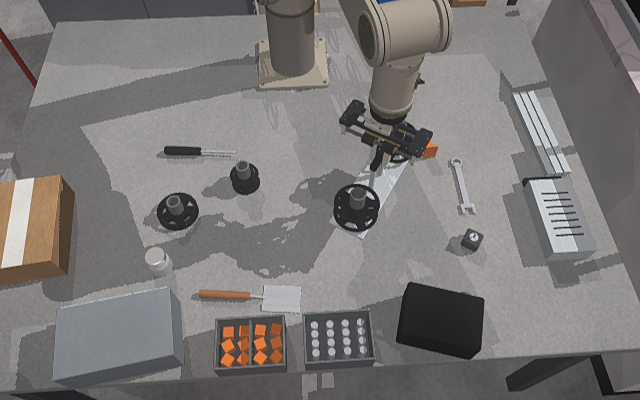

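View pics/w11.png

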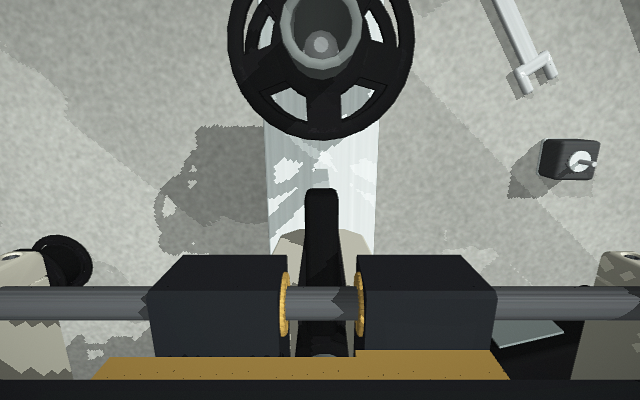

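The carrier is level (slopes under 0.006), its feet are about 100 mm up, both reels are seated and the bystanders haven't moved. Handing in.

```bash
python3 -c "
from plant import robot
print(robot.close_job())"
```

```text
the job is handed in; nothing more can be done
None
```

I picked the twin by its measured size (flange 104 mm across, collar top at 85 mm). I lowered it over the free post until it sat down, let go, then took the carrier by its bar and lifted it straight up. The job was handed in at about 17 s of the 53 s allowed, with the carrier still held. No verdict was reported.

**Last checks before handing in:**
- **Carrier:** its feet are about 100 mm above the bench, and the plate slopes less than 0.006 rad. The tool moved only about 1 mm over the last 0.6 s.
- **Grip:** the gripper is set to 55 N and the wrist carries about 6.5 N, which fits the full load.
- **Reels:** both upper flanges sit about 75 mm above the carrier's underside, which is the fully-down height.
- **Bystanders:** none of those in view looked moved. The bracket was partly hidden in the scene view but looked in place from the side.

**Problems on the way:**
- The first move commands were refused because each row needs all four keys. Nothing had moved.
- The scene and side cameras disagreed by about 4 mm, so I used the wrist camera for the final alignments.

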